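# Open the studio printing press and draw out the print

## Task

The little hand press still has a finished print shut in it. Turn its red handwheel anticlockwise (seen from above) to raise the screw until it comes up gently against its top stop, letting your hand rise with the wheel so that you never haul up, lean down or wrench hard on its rubber-mounted hub. Only then pull the bed out by its orange post as far as it goes, let go, and leave the paint bottle, the jar and the ink pot standing where they are.

Things in the scene. Friction and masses are not known exactly. Their poses are not given: they have to be found in the camera images.
- press: Dark-teal screw press fixed to the table. Origin: centre of its underside, below the screw. Base 220 x 190 mm (x, y), 16 mm thick. Two columns at y = +-78 mm carry a crosshead 46 x 196 mm, top 150 mm above the table; column nuts up to 159 mm, brass nut (34 mm wide) up to 158 mm. The bed slides out along the press's own -x.
- wheel_hub (a point): Centre of the red handwheel, mid-height of its rim, 188 to 206 mm above the table. Rim: 12 mm round bar, 61 mm outside diameter, can be gripped across from above; hub top 11 mm above this point. Turning anticlockwise from above (+ about z) takes 0.2 N m and raises it 20 to 40 mm per turn; 2.2 to 3.4 rad remain to a hard top stop. It stays where left.
- platen (a point): Centre of the underside of the steel platen (90 x 90 x 12 mm) on the lower end of the screw, over the print; it rises with the wheel, without turning. It starts 37 to 43 mm above the table; with the screw at its top stop it is 50 to 58 mm above the table: the stop itself has to be felt.
- bush (a joint): How far the wheel is pulled up (+) or pushed down (-) on its rubber hub bush, m; 0 when left alone. Stiffness about 5 N per mm. Over 3 mm either way (15 N) damages it.
- wheel (a joint): How far the wheel is twisted on its rubber bush against the screw, rad, + anticlockwise; 0 when left alone. Stiffness about 3 N m per rad, so about 0.07 rad while the screw is turning. Over 0.25 rad (0.75 N m) either way damages it.
- bed (a joint): How far the aluminium bed with the print has been drawn out, m: 0 home under the platen, 0.09 out against its stop. It slides along the press's -x with about 3 N of drag and stays where it is left. Pulled out before the platen is up, it smears the print.
- bed_post (a point): Orange upright post by which the bed is pulled: 16 mm diameter, this point on its axis 66 mm above the table; the post's top is 20 mm above this point, its 26 mm wide collar ends 32 mm below it, the bed's top lies 38 mm below it. At home it stands 122 mm from the screw axis along the press's -x.
- paint_bottle: Dark blue paint bottle, white cap, 48 mm diameter, 130 mm tall, standing loose beside the press. Origin: centre of its underside.
- medium_jar: Pale turquoise jar, white lid, 60 mm diameter, 85 mm tall, standing loose beside the press. Origin: centre of its underside.
- ink_pot: Magenta ink pot, black lid, 42 mm diameter, 50 mm tall, standing loose near the press. Origin: centre of its underside.
Not all that is in view belongs to the job. Leave any green or yellow look-alike of the paint_bottle alone.

How it is judged (in metres and radians):
On the way, in this order (a step that is already met when the one before it is completed fails the run):
1. the screw is wound up against its top stop (platen within 0.6 mm of its top height) with the bed still home (z of platen in the frame of press above 0.0531 m and value of joint bed below 0.012 m), for 0.2 s.
2. the bed is drawn out to its stop (within 9 mm) (value of joint bed above 0.081 m), for 0.2 s.
At the end, for the whole second after the job is handed in: The screw stands at its top stop (platen within 0.6 mm of its top height), the bed is out to within 9 mm of its 90 mm stop, and bottle, jar and pot stand upright and still (z of platen in the frame of press above 0.0531 m and value of joint bed above 0.081 m and linear speed of each of paint_bottle, medium_jar, ink_pot below 0.02 m/s and angle between each of paint_bottle, medium_jar, ink_pot's own z axis and vertical below 0.2 rad); the robot touches nothing.
It fails at once if the wheel is hauled up or leaned on: more than 3 mm of give (15 N) in its hub bush (value of joint bush above 0.003 m or value of joint bush below -0.003 m).
It fails at once if the wheel is wrenched: more than 0.25 rad of twist (0.75 N m) in its hub bush, as when it is forced against the stop (value of joint wheel above 0.25 rad or value of joint wheel below -0.25 rad).
It fails at once if the bed is pulled out by more than 12 mm while the platen is more than 1.5 mm below its top height (value of joint bed above 0.012 m and z of platen in the frame of press below 0.0522 m).
It fails at once if the bottle, the jar or the pot is pushed by more than 25 mm or tipped over (distance of any of paint_bottle, medium_jar, ink_pot from where it was at the start of the episode above 0.025 m or angle between any of paint_bottle, medium_jar, ink_pot's own z axis and vertical above 0.5 rad).
It also fails if it takes over 72 s, if anything falls off the work surface, if the arm or the gripper's body presses on something with over 40 N, if the wrist force passes 120 N, or if a joint passes its speed limit or range.

## Robot

A 6-joint arm with a two-finger parallel gripper is mounted at the origin on the work surface. World frame = base frame: x ahead of the robot, y to its left, z up, the work surface at z = 0. Lengths are in mm, angles in degrees, forces in N, time in s.
With the tool pointing down it reaches from about 350 to 850 mm from the base axis. Payload 8.1 kg.
Tool frame: the origin (TCP) lies between the finger pads; the fingertips stand ahead of it and the grasp point (between the pads) lies 2 mm behind it (nose_length is the z of the fingertips in the tool frame, in mm); z points along the fingers, y is the direction in which the jaws open and shut (so a half turn about z gives the same grasp; the last joint's range is limited). The gripper opens to 85 mm and grips with 20 to 120 N. Pads are 22 mm wide; open, the fingers measure 114 mm over their backs; the gripper's body (76 mm by 85 mm) begins 54 mm behind the grasp point. The pads swing forward as they close: fully open they stand 13 mm farther back than shut.
Start: joints at [-75.023, 7.471, 85.268, -0, 87.261, -4.893], TCP at [203.954, -564.277, 248.292] pointing down, gripper open.
Joint ranges: [-169.43, 169.43], [-51.17, 129.36], [1.28, 143.12], [-76.62, 256.62], [0, 156.53], [-152.29, 152.29]. Speed limits (degrees/s): [136.94, 136.94, 159.86, 180, 180, 180].

## Interface

Orientations are given as [roll, pitch, yaw] about the fixed x, y, z axes, in that order (R = Rz(yaw) Ry(pitch) Rx(roll)).
In Python, from bench import * gives the robot as it stands.
- The arm moves only by the tool jog_arm, never from a script. Its argument "plan" is a list of rows, each a list of 3 entries, a list of its own where there are three numbers: the turn, a rotation vector about the tool's x, y, z in degrees, then the shift along the tool's x, y, z in m, then the gripper's target within -1 to 1 (fully open at 1, half-way at 0, shut at -1). A call has 1 to 12 rows; each row is the pose to reach, as a shift and turn from the pose commanded when the call began, along the tool's axes at that moment; what a row does not reach only later rows make up. A row lasts 1/8 s, in which the tool goes at most 62.5 mm and 10.7 degrees, less where a joint would pass 70% of its speed; a pose out of reach is approached as far as the arm can. A call with a gripper value outside its range is refused whole. The fingers move at their own pace and stop on an object; "force" is the grip in N (left out, the last holds). Time passes only in rows, so rows that repeat a pose let the fingers close. It gives the time, the measured TCP pose, the force and the opening at its end, in the units of the state.
- sense(): the state, without advancing time (a new reading comes with each control period).
- snapshot(name): name is "scene" or "side" or "wrist"; returns (picture, depth): 400x640x3 uint8, blue, green, red; 400x640 float32, mm along the optical axis (not along the pixel's ray), 0 where there is no reading.
- camera_info(name): a dict with "fov_y" (degrees; the focal length in pixels is half the picture's height over the tangent of half this angle, whatever the lens; pixels are square), "cx", "cy" (the principal point, pixels), "origin" and "orientation" of the camera in the world. Camera axes: x right, y down, z forward; pixel columns grow to the right and rows downward; lengths in mm; the calibration is good to about 2 mm. The wrist camera is an equidistant fisheye: a pixel r from the principal point sees the ray r / f radians off the axis. A picture is of the moment at which its call begins: read the wrist's pose just before it. camera_info takes no time and is no camera call; for the wrist camera it gives the pose at the moment of the call.
- hand_in(): hands the job in, once; it reports no verdict.
The state is a dict: "time": time; "joint_pos": joint angles; "qd": joint speeds; "joint_efforts": joint torques, N m; "tool_pos": TCP position; "tcp_rot": TCP orientation; "ft_force": force on the tool from outside, world axes, zero at the start; "wrist_torque": the same for the moment, N m; "finger_gap": finger opening in mm.
Only numpy, scipy, OpenCV 4.12 (cv2) and the standard library are available. Lean on these libraries where they do the work, as an engineer would, in place of code of your own. Each camera call takes 0.05 s, during which the arm holds its last target.

## Working session

There is one attempt and no reset: what is moved stays moved. The work goes in short steps, Python scripts to look and compute and a tool call to move; the robot and the scene stay as the last step left them, time stands still between calls to the robot, and variables do not carry over. Pictures are saved under pics/ and viewed, and the job is handed in when it is done.

Besides the shell and the picture viewer there is one more tool, called as name(argument=value, ...), one argument or row to a line, values as JSON. jog_arm: Moves the arm, as the interface text tells. Its arguments: {"type":"object","properties":{"plan":{"type":"array","items":{"type":"array"}},"force":{"type":"number"}},"required":["plan"]}

```bash
mkdir -p pics; ls; python3 - <<'E'
from bench import *
import cv2
s=sense();print(s)
for n in ["scene","side","wrist"]:
    print(n,camera_info(n))
    p,d=snapshot(n);cv2.imwrite(f"pics/{n}0.png",p)
    import numpy as np;np.save(f"pics/{n}0.npy",d)
E
```

```text
pics
{'time': 0.0, 'joint_pos': array([-7.50234215e+01,  7.51619318e+00,  8.53300378e+01,  8.90782731e-04,
        8.72619654e+01, -4.89479943e+00]), 'qd': array([-0.03409055,  0.12456735,  0.05675605,  0.0130433 ,  0.0250165 ,
       -0.0641984 ]), 'joint_efforts': array([ 3.08607901e-03, -5.69391203e+01, -5.00546837e+01,  2.00351797e-04,
        1.45868235e-02, -6.99373743e-06]), 'tool_pos': array([ 203.81824007, -563.76092228,  247.22582859]), 'tcp_rot': array([-1.79892274e+02, -1.01184484e-02,  1.98713250e+01]), 'ft_force': array([-0.74196644, -0.38904495, -0.62045424]), 'wrist_torque': array([ 0.00622343, -0.0014141 ,  0.02073178]), 'finger_gap': 85.40972949888521}
scene {'fov_y': 48.215077490941184, 'cx': 325.40615038904, 'cy': 198.8211767524128, 'origin': array([ 948.73998661, -207.16160371,  786.48916235]), 'orientation': array([-1.44539832e+02, -1.03703596e-01,  4.34665063e+01])}
side {'fov_y': 55.42887412900749, 'cx': 318.5859288416048, 'cy': 191.8625774639263, 'origin': array([ 541.49545257, -400.36101719,  695.05552872]), 'orientation': array([-134.0960776 ,   -0.25269684,   -6.79483662])}
wrist {'fov_y': 65.70646984690485, 'cx': 326.25631804704784, 'cy': 199.34036225115895, 'origin': array([ 275.47724882, -538.2011835 ,  374.47342561]), 'orientation': array([ 1.62575777e+02,  1.32857830e-01, -7.01120438e+01])}
```

View pics/scene0.png

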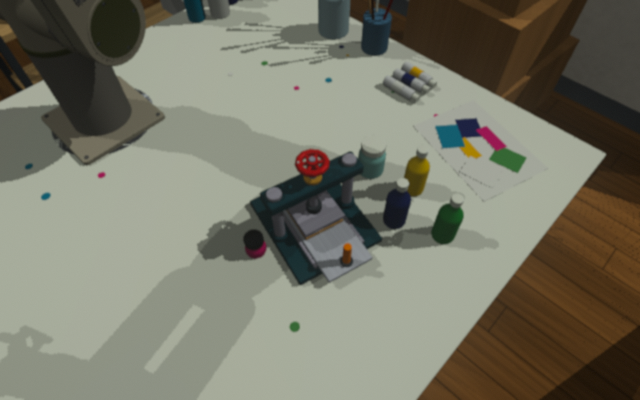

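View pics/side0.png

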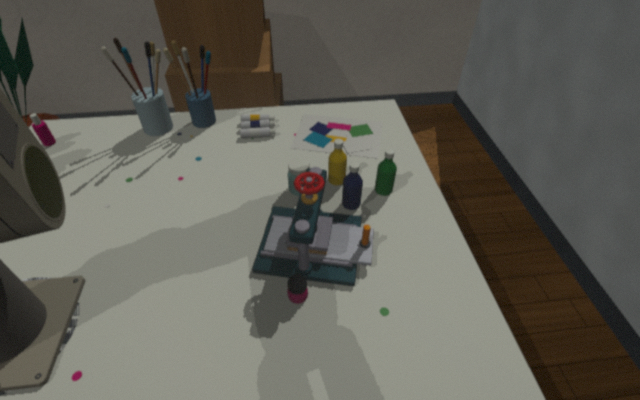

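View pics/wrist0.png

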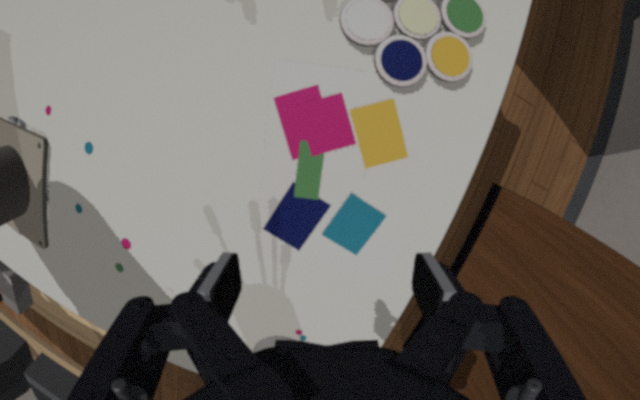

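The scene view shows the wheel at (312,162), post at (347,253), blue bottle at (397,204), jar at (372,157) and pot at (255,243). The yellow (416,172) and green (447,220) bottles are look-alikes. The side view shows the wheel at (309,183), post at (366,235) and pot at (298,290). Next I measure these.

```bash
cat > h.py <<'E'
import numpy as np,cv2
from scipy.spatial.transform import Rotation as R
from bench import *
def ray(ci,u,v,fish=False):
    f=200/np.tan(np.radians(ci['fov_y']/2))
    a=np.array([(u-ci['cx'])/f,(v-ci['cy'])/f])
    if fish:
        t=np.hypot(*a); d=np.array([*(a/t*np.sin(t)),np.cos(t)]) if t>1e-9 else np.array([0,0,1.])
    else: d=np.array([*a,1.])
    return R.from_euler('xyz',ci['orientation'],degrees=True).apply(d)
def plane(ci,u,v,z,fish=False):
    d=ray(ci,u,v,fish);o=ci['origin'];return o+d*(z-o[2])/d[2]
def cloud(ci,dep,mask):
    v,u=np.nonzero(mask&(dep>0));f=200/np.tan(np.radians(ci['fov_y']/2));z=dep[v,u]
    p=np.c_[(u-ci['cx'])/f*z,(v-ci['cy'])/f*z,z]
    return R.from_euler('xyz',ci['orientation'],degrees=True).apply(p)+ci['origin'],u,v
E
python3 - <<'E'
from h import *
np.set_printoptions(precision=1,suppress=True)
rois={'scene':dict(wheel=(290,145,335,180),post=(335,238,360,270),bottle=(380,178,412,232),jar=(357,135,388,180),pot=(240,228,270,260)),
'side':dict(wheel=(290,165,330,200),post=(355,220,375,250),bottle=(340,165,364,212),jar=(285,160,300,195),pot=(284,270,312,305))}
for n in rois:
    p=cv2.imread(f'pics/{n}0.png');d=np.load(f'pics/{n}0.npy');ci=camera_info(n)
    h=cv2.cvtColor(p,cv2.COLOR_BGR2HSV);H,S,V=[h[...,i].astype(int) for i in range(3)]
    col=dict(wheel=((H<6)|(H>174))&(S>170)&(V>90),post=(H>=6)&(H<18)&(S>150)&(V>90),bottle=(H>105)&(H<130)&(S>80),jar=(H>70)&(H<100)&(S>30)&(V>90),pot=(H>150)&(H<176)&(S>120))
    for k,(a,b,c,e) in rois[n].items():
        m=np.zeros(H.shape,bool);m[b:e,a:c]=True;m&=col[k]
        P,u,v=cloud(ci,d,m)
        if len(P)==0: print(n,k,'none');continue
        print(n,k,len(P),'px',u.min(),u.max(),v.min(),v.max(),'mean',u.mean().round(1),v.mean().round(1),'lo',np.percentile(P,5,0),'med',np.median(P,0),'hi',np.percentile(P,95,0))
    cv2.imwrite(f'pics/{n}crop.png',cv2.resize(p[130:310,230:470],None,fx=3.3,fy=3.3,interpolation=cv2.INTER_CUBIC))
E
```

```text
scene wheel 471 px 296 328 150 174 mean 312.9 162.6 lo [568.  114.9 195.1] med [595.4 137.7 198.4] hi [615.6 161.1 201.3]
scene post 53 px 344 350 244 259 mean 347.4 248.1 lo [701.5 100.3  58.7] med [708.2 105.9  85.8] hi [713.7 110.9  87.9]
scene bottle 534 px 386 409 191 227 mean 397.6 206.0 lo [695.7 235.5  24.7] med [714.9 245.4  81.8] hi [727.7 260.4 100.9]
scene jar 90 px 374 385 152 176 mean 381.1 160.4 lo [601.8 315.6  10.7] med [606.8 331.   57. ] hi [610.  343.4  67.2]
scene pot 158 px 246 265 242 257 mean 256.9 250.8 lo [549.9  -5.3  10.9] med [565.9   6.1  22.1] hi [570.5  25.7  31.6]
side wheel 258 px 295 323 173 191 mean 309.6 182.1 lo [565.1 114.2 196.6] med [591.7 135.5 199.1] hi [613.2 161.1 201.6]
side post 26 px 364 369 225 230 mean 366.1 227.7 lo [700.1 101.   81.9] med [704.6 103.9  85.7] hi [709.9 112.7  88.3]
side bottle 175 px 345 361 175 208 mean 352.9 185.5 lo [689.3 236.5  36.2] med [702.3 242.2  85.4] hi [717.5 252.2  99.4]
side jar 1 px 288 288 173 173 mean 288.0 173.0 lo [553.2 326.5  60.3] med [553.2 326.5  60.3] hi [553.2 326.5  60.3]
side pot 131 px 288 306 289 302 mean 297.8 296.6 lo [535.2  -5.9  10.9] med [550.5  -2.   21.8] hi [565.7   6.4  28.7]
```

View pics/scenecrop.png

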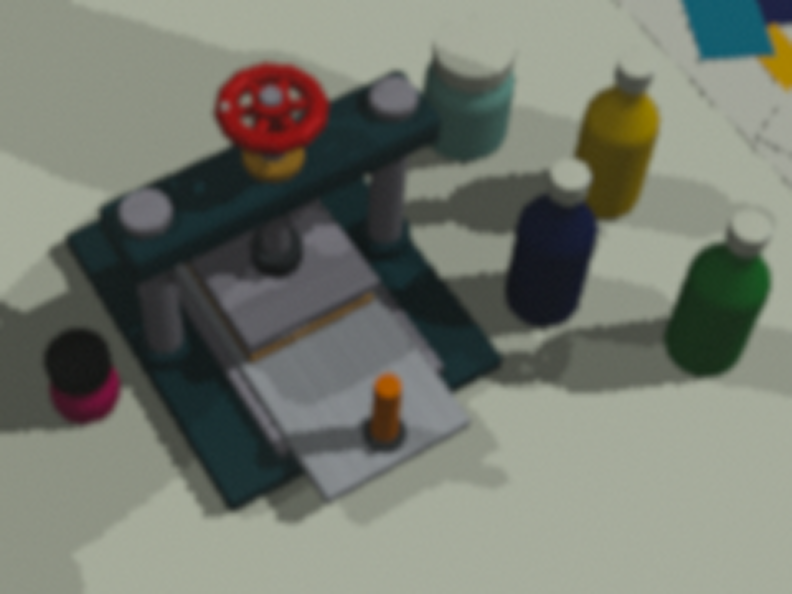

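View pics/sidecrop.png

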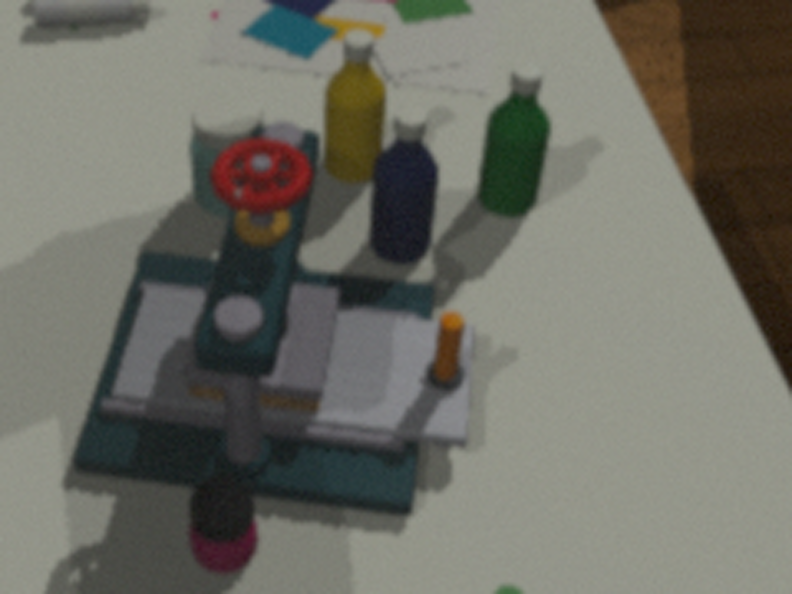

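jog_arm(
  plan=[
    [[0,0,10],[0.0,0,-0.05],1],
    [[0,0,47],[0.602,-0.527,-0.06],1],
    [[0,0,47],[0.602,-0.527,-0.06],1],
    [[0,0,47],[0.602,-0.527,-0.06],1],
    [[0,0,47],[0.602,-0.527,-0.06],1],
    [[0,0,47],[0.602,-0.527,-0.06],1],
    [[0,0,47],[0.602,-0.527,-0.06],1],
    [[0,0,47],[0.602,-0.527,-0.06],1],
    [[0,0,47],[0.602,-0.527,-0.06],1],
    [[0,0,47],[0.602,-0.527,-0.06],1],
    [[0,0,47],[0.602,-0.527,-0.06],1],
    [[0,0,47],[0.602,-0.527,-0.06],1],
  ],
)

```text
time: 1.65
tool_pos: [535.4, 36.2, 306.8]
tcp_rot: [180.0, -0.0, -27.1]
ft_force: [0.0, -1.1, 1.2]
finger_gap: 85.4
```

jog_arm(
  plan=[
    [[0,0,0],[0.004,-0.114,0.0],1],
    [[0,0,0],[0.004,-0.114,0.0],1],
    [[0,0,0],[0.004,-0.114,0.0],1],
    [[0,0,0],[0.004,-0.114,0.0],1],
    [[0,0,0],[0.004,-0.114,0.0],1],
  ],
)

```text
time: 2.28
tool_pos: [590.1, 132.6, 307.1]
tcp_rot: [180.0, -0.0, -27.2]
ft_force: [-0.4, -0.9, 0.3]
finger_gap: 85.6
```

```bash
python3 - <<'E'
from h import *
s=sense();print(s)
ci=camera_info('wrist');print(ci)
import pickle;pickle.dump((s,ci),open('pics/w1.pkl','wb'))
p,d=snapshot('wrist');cv2.imwrite('pics/w1.png',p);np.save('pics/w1.npy',d)
E
```

```text
{'time': 2.275, 'joint_pos': array([ 7.82237806e+00,  7.24178638e+00,  7.94277191e+01, -1.70897683e-02,
        9.33186692e+01,  1.25029507e+02]), 'qd': array([-0.247149  , -0.37874065,  0.05668346,  0.07264004,  0.02961534,
        0.16379931]), 'joint_efforts': array([ 6.05554730e-01, -5.66334558e+01, -5.05388904e+01,  3.96526710e-02,
       -1.15057320e-02, -6.47733919e-03]), 'tool_pos': array([590.081239  , 132.64224603, 307.10973873]), 'tcp_rot': array([ 1.79992817e+02, -1.94762613e-02, -2.72081185e+01]), 'ft_force': array([-0.416151  , -0.85672796,  0.3357499 ]), 'wrist_torque': array([-0.02571618,  0.00036403,  0.02882087]), 'finger_gap': 85.60253247743735}
{'fov_y': 65.70646984690485, 'cx': 326.25631804704784, 'cy': 199.34036225115895, 'origin': array([657.74961641,  97.7050289 , 434.25509951]), 'orientation': array([ 1.62578185e+02, -2.70926067e-02, -1.17186842e+02])}
```

View pics/w1.png

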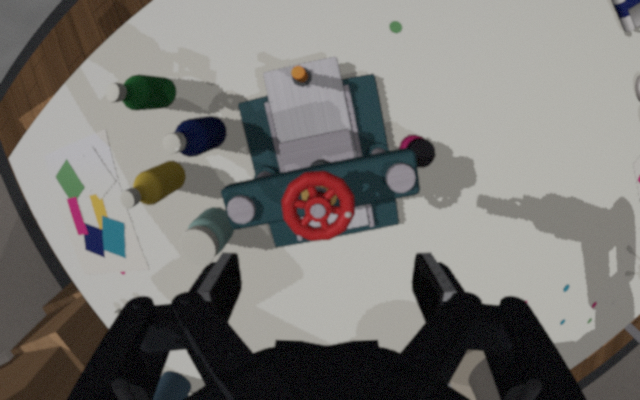

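Wrist view: the wheel is at (318,206) between the fingers. The post top is at (300,74), column nuts at (241,209) and (401,178), pot at (418,152) and jar near (210,230).

```bash
cat > cen.py <<'E'
from h import *
def redcen(p,roi):
    h=cv2.cvtColor(p,cv2.COLOR_BGR2HSV);m=(((h[...,0]<7)|(h[...,0]>173))&(h[...,1]>150)&(h[...,2]>70)).astype(np.uint8)
    a,b,c,e=roi;q=np.zeros_like(m);q[b:e,a:c]=m[b:e,a:c]
    cs,_=cv2.findContours(q,cv2.RETR_EXTERNAL,cv2.CHAIN_APPROX_NONE);c=max(cs,key=cv2.contourArea)
    return cv2.fitEllipse(cv2.convexHull(c)),q.astype(bool)
def orangecen(p,roi):
    h=cv2.cvtColor(p,cv2.COLOR_BGR2HSV);m=((h[...,0]>=6)&(h[...,0]<18)&(h[...,1]>150)&(h[...,2]>90)).astype(np.uint8)
    a,b,c,e=roi;q=np.zeros_like(m);q[b:e,a:c]=m[b:e,a:c];return q.astype(bool)
E
python3 - <<'E'
from cen import *
import pickle
np.set_printoptions(precision=1,suppress=True)
s,ciw=pickle.load(open('pics/w1.pkl','rb'))
A=[];B=[];c={}
for n,f,roi,ci in [('scene','scene0',(290,145,335,185),camera_info('scene')),('side','side0',(290,165,330,196),camera_info('side')),('wrist','w1',(270,160,370,250),ciw)]:
    p=cv2.imread(f'pics/{f}.png');d=np.load(f'pics/{f}.npy')
    (ct,ax,an),m=redcen(p,roi);fi=n=='wrist';c[n]=(ct,ci,fi)
    print(n,np.array(ct),np.array(ax),[plane(ci,*ct,z,fi) for z in (190,197,204)])
    r=ray(ci,*ct,fi);r/=np.linalg.norm(r);M=np.eye(3)-np.outer(r,r);A.append(M);B.append(M@ci['origin'])
    print(' depth',np.percentile(d[m],[5,50,95]))
    if fi: # along optical-axis depth -> point
        v,u=np.nonzero(m);P=[]
        zc=R.from_euler('xyz',ci['orientation'],degrees=True).apply([0,0,1])
        for a,b in zip(u[::5],v[::5]):
            q=ray(ci,a,b,True);P.append(ci['origin']+q*d[b,a]/(q@zc))
        P=np.array(P);print(np.percentile(P,[5,50,95],axis=0))
X=np.linalg.lstsq(np.vstack(A),np.hstack(B),rcond=None)[0];print('tri3',X)
X=np.linalg.lstsq(np.vstack(A[:2]),np.hstack(B[:2]),rcond=None)[0];print('tri2',X)
p=cv2.imread('pics/w1.png');m=orangecen(p,(280,55,325,90));v,u=np.nonzero(m);print('post px',u.mean(),v.mean(),len(u),u.min(),u.max(),v.min(),v.max(),plane(ciw,u.mean(),v.mean(),84,True))
for z,uv in [(159,(241,209)),(159,(401,178))]: print(plane(ciw,*uv,z,True))
E
```

```text
scene [312.2 162.5] [26.3 33.2] [array([587.3, 142.4, 190. ]), array([591.6, 138.3, 197. ]), array([595.8, 134.2, 204. ])]
 depth [753.8 764.6 781.3]
side [308.7 182.6] [20.9 29.5] [array([589.3, 145. , 190. ]), array([588.6, 137.4, 197. ]), array([587.9, 129.9, 204. ])]
 depth [715.9 730.3 749.8]
wrist [317.5 205.2] [69.2 71.9] [array([588.3, 141.4, 190. ]), array([590.3, 140.2, 197. ]), array([592.3, 138.9, 204. ])]
 depth [240.2 246.5 254.7]
[[566.9 116.  196.6]
 [593.5 139.4 199.9]
 [614.5 164.4 202.5]]
tri3 [589.1 140.8 193.4]
tri2 [589.1 140.8 193.4]
post px 298.5968992248062 73.02325581395348 129 293 305 67 79 [704.5 108.   84. ]
[609.8 214.7 159. ]
[567.6  65.6 159. ]
```

jog_arm(
  plan=[
    [[0,0,0],[-0.004,-0.0065,0.0],1],
    [[0,0,0],[-0.004,-0.0065,0.03],1],
    [[0,0,0],[-0.004,-0.0065,0.06],1],
    [[0,0,0],[-0.004,-0.0065,0.06],1],
    [[0,0,0],[-0.004,-0.0065,0.06],1],
  ],
  force=25,
)

```text
time: 2.95
tool_pos: [590.1, 141.4, 248.4]
tcp_rot: [-179.9, -0.1, -27.1]
ft_force: [0.9, -0.3, 0.2]
finger_gap: 85.5
```

```bash
python3 - <<'E'
from cen import *
np.set_printoptions(precision=2,suppress=True)
s=sense();ci=camera_info('wrist')
p,d=snapshot('wrist');cv2.imwrite('pics/w2.png',p)
print(s['tool_pos'],s['tcp_rot'],s['joint_pos'],s['ft_force'],s['wrist_torque'])
(ct,ax,an),m=redcen(p,(240,150,400,330));print(ct,ax,[plane(ci,*ct,z,True) for z in(192,195,198)])
E
```

```text
[590.14 141.44 248.38] [-179.94   -0.07  -27.14] [  8.64   8.44  84.2    0.    87.27 125.78] [ 0.86 -0.3   0.17] [ 0.05 -0.06 -0.03]
(327.4114990234375, 227.61354064941406) (86.17599487304688, 93.3284912109375) [array([589.36, 140.76, 192.  ]), array([590.47, 140.2 , 195.  ]), array([591.59, 139.64, 198.  ])]
```

View pics/w2.png

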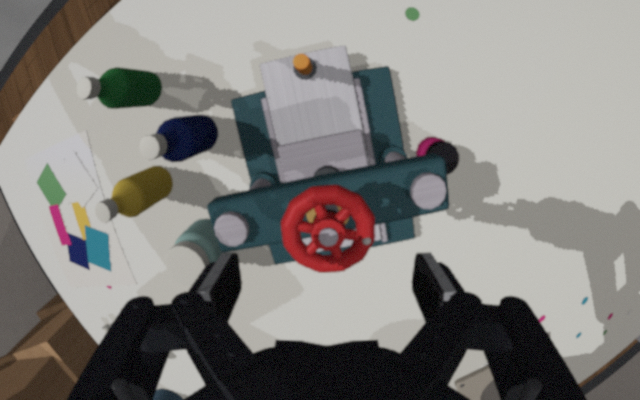

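Wheel at (328,228) in the wrist view, centred between the fingers to about 1 mm. Now I go down over the rim.

jog_arm(
  plan=[
    [[0,0,0],[0.0,0.001,0.02],1],
    [[0,0,0],[0.0,0.001,0.045],1],
    [[0,0,0],[0.0,0.001,0.062],1],
    [[0,0,0],[0.0,0.001,0.062],1],
    [[0,0,0],[0.0,0.001,0.062],1],
    [[0,0,0],[0.0,0.001,0.062],1],
  ],
  force=25,
)

```text
time: 3.75
tool_pos: [590.0, 140.6, 186.2]
tcp_rot: [-179.9, -0.1, -27.1]
ft_force: [-0.1, 0.8, -0.5]
finger_gap: 85.4
```

```bash
cat > st.py <<'E'
from h import *
np.set_printoptions(precision=2,suppress=True)
s=sense();print(s['time'],s['tool_pos'],s['tcp_rot'],'F',s['ft_force'],'T',s['wrist_torque'],'gap',round(s['finger_gap'],1),'j6',round(s['joint_pos'][5],1),'e6',s['joint_efforts'][5].round(3))
E
python3 st.py; python3 - <<'E'
from h import *
p,d=snapshot('wrist');cv2.imwrite('pics/w3.png',p)
E
```

```text
3.75 [590.03 140.64 186.21] [-179.93   -0.1   -27.13] F [-0.09  0.76 -0.52] T [-0.01 -0.03  0.01] gap 85.4 j6 125.7 e6 0.0
```

View pics/w3.png

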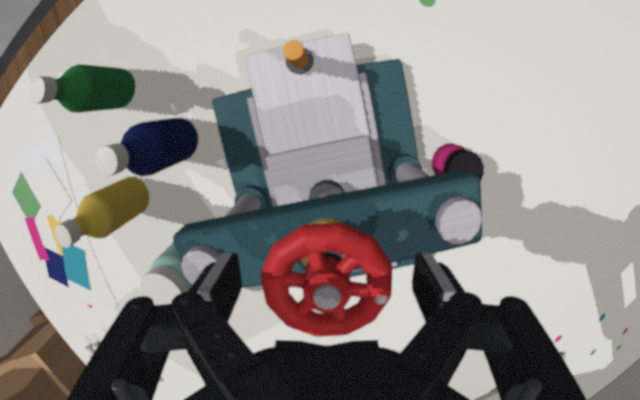

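The wheel spans columns 262–392, centred between the pads (inner edges 238 and 415). Now I close gently.

jog_arm(
  plan=[
    [[0,0,0],[0,0,0],0.4],
    [[0,0,0],[0,0,0],0.2],
    [[0,0,0],[0,0,0],-1],
    [[0,0,0],[0,0,0],-1],
    [[0,0,0],[0,0,0],-1],
    [[0,0,0],[0,0,0],-1],
  ],
  force=25,
)

```text
time: 4.55
tool_pos: [589.5, 140.6, 185.1]
tcp_rot: [-180.0, -0.0, -27.1]
ft_force: [2.0, 1.0, 1.8]
finger_gap: 58.5
```

```bash
python3 st.py
```

```text
4.55 [589.48 140.61 185.09] [-179.98   -0.03  -27.13] F [2.01 1.01 1.8 ] T [ 0.27 -0.22 -0.02] gap 58.5 j6 125.7 e6 0.006
```

jog_arm(
  plan=[
    [[0,0,-3],[0,0,0],-1],
    [[0,0,-6],[0,0,-0.0001],-1],
    [[0,0,-9],[0,0,-0.0004],-1],
    [[0,0,-12],[0,0,-0.0006],-1],
    [[0,0,-12],[0,0,-0.0006],-1],
    [[0,0,-12],[0,0,-0.0006],-1],
  ],
)

```text
time: 5.3
tool_pos: [589.5, 140.7, 185.7]
tcp_rot: [-180.0, -0.0, -15.2]
ft_force: [1.9, 1.5, 2.4]
finger_gap: 58.5
```

```bash
python3 st.py;  python3 - <<'E'
from h import *
p,d=snapshot('wrist');cv2.imwrite('pics/w4.png',p)
E
```

```text
5.3 [589.49 140.68 185.68] [-179.97   -0.03  -15.2 ] F [1.89 1.47 2.39] T [ 0.4  -0.32 -0.18] gap 58.5 j6 113.8 e6 -0.259
```

View pics/w4.png

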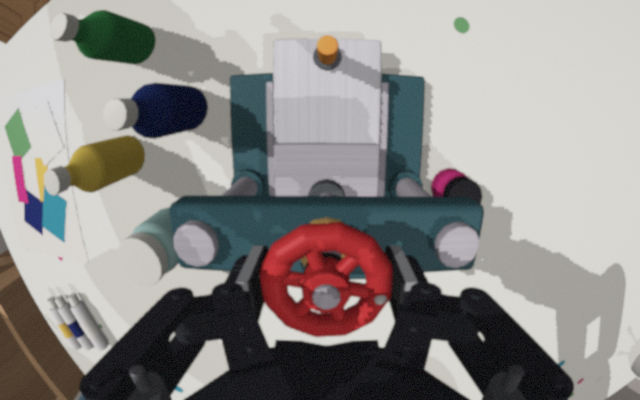

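The wheel turns with the hand (knob still at (381,300)). Torque is 0.18 N m and vertical force is small. Continuing.

jog_arm(
  plan=[
    [[0,0,-4],[0,0,-0.0003],-1],
    [[0,0,-8],[0,0,-0.0007],-1],
    [[0,0,-12],[0,0,-0.001],-1],
    [[0,0,-16],[0,0,-0.0013],-1],
    [[0,0,-20],[0,0,-0.0017],-1],
    [[0,0,-24],[0,0,-0.002],-1],
    [[0,0,-24],[0,0,-0.002],-1],
    [[0,0,-24],[0,0,-0.002],-1],
  ],
)

```text
time: 6.35
tool_pos: [589.4, 140.8, 187.6]
tcp_rot: [-180.0, -0.0, 8.8]
ft_force: [3.1, 4.7, 2.4]
finger_gap: 58.5
```

```bash
python3 st.py
```

```text
6.35 [589.43 140.83 187.59] [-179.98   -0.03    8.77] F [3.05 4.67 2.39] T [ 0.68 -0.43 -0.29] gap 58.5 j6 89.8 e6 -0.193
```

jog_arm(
  plan=[
    [[0,0,-4],[0.0004,-0.0005,-0.0004],-1],
    [[0,0,-8],[0.0004,-0.0005,-0.0008],-1],
    [[0,0,-12],[0.0004,-0.0005,-0.0012],-1],
    [[0,0,-16],[0.0004,-0.0005,-0.0015],-1],
    [[0,0,-20],[0.0004,-0.0005,-0.0018],-1],
    [[0,0,-24],[0.0004,-0.0005,-0.0022],-1],
    [[0,0,-28],[0.0004,-0.0005,-0.0025],-1],
    [[0,0,-32],[0.0004,-0.0005,-0.0029],-1],
    [[0,0,-36],[0.0004,-0.0005,-0.0032],-1],
    [[0,0,-36],[0.0004,-0.0005,-0.0032],-1],
    [[0,0,-36],[0.0004,-0.0005,-0.0032],-1],
  ],
)

```text
time: 7.72
tool_pos: [589.4, 141.2, 190.6]
tcp_rot: [-180.0, 0.0, 44.8]
ft_force: [1.5, 4.2, 2.8]
finger_gap: 58.3
```

```bash
python3 st.py
```

```text
7.725 [589.37 141.19 190.56] [-179.98    0.01   44.75] F [1.48 4.17 2.79] T [ 0.67 -0.02 -0.21] gap 58.3 j6 53.9 e6 -0.25
```

jog_arm(
  plan=[
    [[0,0,-4],[0.0004,-0.0003,-0.0006],-1],
    [[0,0,-8],[0.0004,-0.0003,-0.001],-1],
    [[0,0,-12],[0.0004,-0.0003,-0.0014],-1],
    [[0,0,-16],[0.0004,-0.0003,-0.0018],-1],
    [[0,0,-20],[0.0004,-0.0003,-0.0021],-1],
    [[0,0,-24],[0.0004,-0.0003,-0.0025],-1],
    [[0,0,-28],[0.0004,-0.0003,-0.0028],-1],
    [[0,0,-32],[0.0004,-0.0003,-0.0032],-1],
    [[0,0,-36],[0.0004,-0.0003,-0.0035],-1],
    [[0,0,-36],[0.0004,-0.0003,-0.0035],-1],
    [[0,0,-36],[0.0004,-0.0003,-0.0035],-1],
  ],
)

```text
time: 9.1
tool_pos: [589.2, 141.5, 193.8]
tcp_rot: [-179.9, 0.0, 80.7]
ft_force: [-2.7, 1.9, 1.5]
finger_gap: 58.2
```

```bash
python3 st.py
```

```text
9.1 [589.19 141.45 193.76] [-179.93    0.03   80.74] F [-2.66  1.89  1.48] T [ 0.44  0.35 -0.27] gap 58.2 j6 17.9 e6 -0.247
```

jog_arm(
  plan=[
    [[0,0,-3],[0.0002,-0.0002,-0.0003],-1],
    [[0,0,-6],[0.0002,-0.0002,-0.0006],-1],
    [[0,0,-9],[0.0002,-0.0002,-0.0009],-1],
    [[0,0,-12],[0.0002,-0.0002,-0.0011],-1],
    [[0,0,-15],[0.0002,-0.0002,-0.0013],-1],
    [[0,0,-15],[0.0002,-0.0002,-0.0013],-1],
  ],
)

```text
time: 9.85
tool_pos: [589.0, 141.5, 195.1]
tcp_rot: [-179.9, 0.0, 95.8]
ft_force: [-3.0, 1.5, 1.8]
finger_gap: 58.4
```

```bash
python3 st.py
```

```text
9.85 [589.03 141.51 195.07] [-179.93    0.02   95.77] F [-2.97  1.52  1.8 ] T [ 0.17  0.45 -0.23] gap 58.4 j6 2.9 e6 -0.808
```

jog_arm(
  plan=[
    [[0,0,0],[0,0,0],-1],
  ],
)

```text
time: 9.98
tool_pos: [589.1, 141.6, 195.1]
tcp_rot: [-179.9, 0.0, 95.8]
ft_force: [-3.2, 0.4, 0.8]
finger_gap: 58.9
```

```bash
python3 st.py
```

```text
9.975 [589.06 141.57 195.1 ] [-179.93    0.02   95.76] F [-3.23  0.45  0.76] T [ 0.15  0.48 -0.2 ] gap 58.9 j6 2.9 e6 -0.242
```

jog_arm(
  plan=[
    [[0,0,-3],[0,-0.0002,-0.0003],-1],
    [[0,0,-6],[0,-0.0002,-0.0005],-1],
    [[0,0,-6],[0,-0.0002,-0.0005],-1],
    [[0,0,-6],[0,-0.0002,-0.0005],-1],
  ],
)

```text
time: 10.48
tool_pos: [589.0, 141.6, 195.7]
tcp_rot: [-180.0, 0.0, 101.8]
ft_force: [-3.5, 0.3, 1.3]
finger_gap: 58.6
```

```bash
python3 st.py
```

```text
10.475 [589.01 141.58 195.68] [-179.95    0.01  101.77] F [-3.5   0.26  1.29] T [ 0.05  0.63 -0.26] gap 58.6 j6 -3.1 e6 -0.243
```

jog_arm(
  plan=[
    [[0,0,-3],[0,-0.0002,-0.0003],-1],
    [[0,0,-6],[0,-0.0002,-0.0005],-1],
    [[0,0,-6],[0,-0.0002,-0.0005],-1],
    [[0,0,-6],[0,-0.0002,-0.0005],-1],
  ],
)

```text
time: 10.98
tool_pos: [589.0, 141.6, 196.3]
tcp_rot: [-180.0, 0.0, 107.8]
ft_force: [-3.9, 0.2, -0.3]
finger_gap: 58.2
```

```bash
python3 st.py
```

```text
10.975 [589.   141.6  196.32] [-179.98    0.01  107.77] F [-3.86  0.15 -0.32] T [-0.05  0.5  -0.27] gap 58.2 j6 -9.1 e6 -0.241
```

jog_arm(
  plan=[
    [[0,0,-3],[0.0001,-0.0004,-0.0002],-1],
    [[0,0,-6],[0.0001,-0.0004,-0.0005],-1],
    [[0,0,-6],[0.0001,-0.0004,-0.0005],-1],
    [[0,0,-6],[0.0001,-0.0004,-0.0005],-1],
  ],
)

```text
time: 11.48
tool_pos: [588.8, 141.6, 196.9]
tcp_rot: [180.0, 0.0, 113.8]
ft_force: [-1.8, -0.5, -0.7]
finger_gap: 59.0
```

```bash
python3 st.py
```

```text
11.475 [588.79 141.61 196.94] [179.99   0.01 113.77] F [-1.79 -0.51 -0.73] T [-0.07  0.32 -0.21] gap 59.0 j6 -15.1 e6 -0.238
```

jog_arm(
  plan=[
    [[0,0,-3],[0,-0.0001,-0.0002],-1],
    [[0,0,-6],[0,-0.0001,-0.0004],-1],
    [[0,0,-6],[0,-0.0001,-0.0004],-1],
    [[0,0,-6],[0,-0.0001,-0.0004],-1],
  ],
)

```text
time: 11.98
tool_pos: [588.7, 141.6, 197.3]
tcp_rot: [180.0, 0.0, 119.8]
ft_force: [-1.2, 0.1, -0.4]
finger_gap: 58.2
```

```bash
python3 st.py
```

```text
11.975 [588.68 141.57 197.33] [180.     0.01 119.76] F [-1.2   0.05 -0.39] T [-0.06  0.23 -0.45] gap 58.2 j6 -21.1 e6 -0.414
```

Torque has jumped from 0.24 to about 0.43, which suggests the stop. I confirm with a small extra turn.

jog_arm(
  plan=[
    [[0,0,-1.5],[0,0,0],-1],
    [[0,0,-2],[0,0,0],-1],
    [[0,0,-2],[0,0,0],-1],
  ],
)

```text
time: 12.35
tool_pos: [588.6, 141.6, 197.3]
tcp_rot: [-180.0, 0.0, 121.9]
ft_force: [-1.5, -1.5, -0.9]
finger_gap: 58.5
```

```bash
python3 st.py
```

```text
12.35 [588.63 141.59 197.33] [-180.      0.01  121.86] F [-1.51 -1.55 -0.89] T [-0.18  0.19 -0.47] gap 58.5 j6 -23.2 e6 -0.621
```

jog_arm(
  plan=[
    [[0,0,0],[0,0,0],-1],
    [[0,0,4],[0,0,0],-1],
    [[0,0,8],[0,0,0],-1],
    [[0,0,8],[0,0,0],-1],
  ],
)

```text
time: 12.85
tool_pos: [588.7, 141.6, 197.4]
tcp_rot: [180.0, 0.0, 113.9]
ft_force: [-0.1, -0.9, -0.7]
finger_gap: 58.3
```

```bash
python3 st.py;  python3 - <<'E'
from h import *
for n in('side','scene'):
  p,d=snapshot(n);cv2.imwrite(f'pics/{n}5.png',cv2.resize(p[130:310,230:470],None,fx=3.3,fy=3.3,interpolation=cv2.INTER_CUBIC))
E
```

```text
12.85 [588.7  141.64 197.39] [179.99   0.01 113.91] F [-0.15 -0.89 -0.69] T [-0.21  0.13 -0.15] gap 58.3 j6 -15.2 e6 0.677
```

View pics/scene5.png

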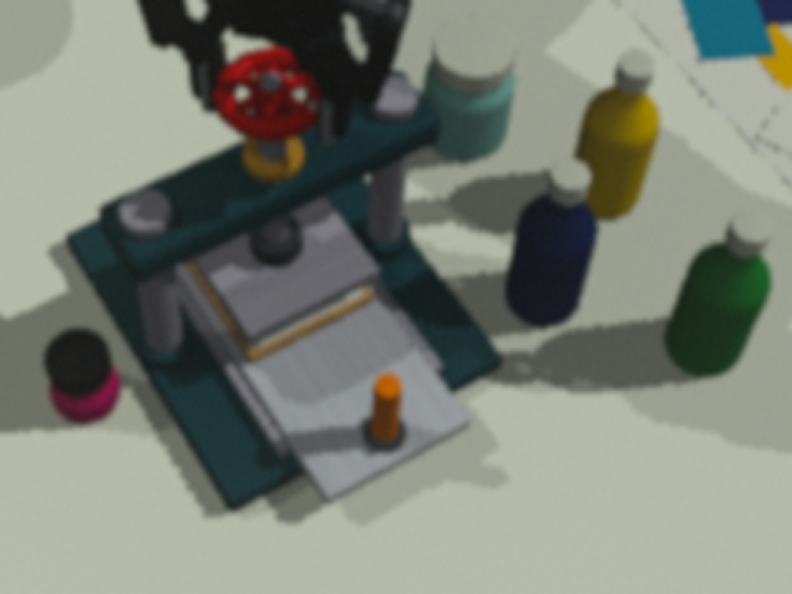

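The platen is now up off the print (scene crop gap under it at about (310,335)). The bed is home and the bottle, jar and pot have not moved. Now I release and rise.

jog_arm(
  plan=[
    [[0,0,0],[0,0,0],0.6],
    [[0,0,0],[0,0,0],1],
    [[0,0,0],[0,0,0],1],
    [[0,0,0],[0,0,0],1],
    [[0,0,0],[0,0,-0.03],1],
    [[0,0,0],[0,0,-0.07],1],
    [[0,0,0],[0,0,-0.1],1],
    [[0,0,0],[0,0,-0.1],1],
  ],
)

```text
time: 13.95
tool_pos: [590.1, 141.9, 301.1]
tcp_rot: [179.7, 0.1, 113.9]
ft_force: [0.5, 0.9, 0.1]
finger_gap: 85.3
```

```bash
python3 st.py
```

```text
13.95 [590.11 141.94 301.14] [179.65   0.09 113.88] F [0.48 0.89 0.1 ] T [ 0.01  0.05 -0.02] gap 85.3 j6 -15.2 e6 0.001
```

jog_arm(
  plan=[
    [[0,0,10],[-0.079,0.094,0],1],
    [[0,0,20],[-0.079,0.094,0],1],
    [[0,0,30],[-0.079,0.094,0],1],
    [[0,0,40],[-0.079,0.094,0],1],
    [[0,0,50],[-0.079,0.094,0],1],
    [[0,0,60],[-0.079,0.094,0],1],
    [[0,0,70],[-0.079,0.094,0],1],
    [[0,0,80],[-0.079,0.094,0],1],
    [[0,0,90],[-0.079,0.094,0],1],
    [[0,0,100],[-0.079,0.094,0],1],
    [[0,0,110],[-0.079,0.094,0],1],
    [[0,0,120],[-0.079,0.094,0],1],
  ],
)

```text
time: 15.45
tool_pos: [706.1, 107.4, 295.5]
tcp_rot: [180.0, 0.1, -6.5]
ft_force: [-0.7, 0.6, 0.7]
finger_gap: 85.0
```

jog_arm(
  plan=[
    [[0,0,9.7],[0,0,0],1],
    [[0,0,9.7],[0,0,0.06],1],
    [[0,0,9.7],[0,0,0.1],1],
    [[0,0,9.7],[0,0,0.1],1],
    [[0,0,9.7],[0,0,0.1],1],
  ],
)

```text
time: 16.08
tool_pos: [707.1, 107.5, 198.7]
tcp_rot: [-180.0, -0.1, -15.8]
ft_force: [0.7, -0.2, 0.5]
finger_gap: 85.2
```

```bash
python3 st.py;  python3 - <<'E'
from cen import *
import pickle
np.set_printoptions(precision=1,suppress=True)
s=sense();ci=camera_info('wrist');p,d=snapshot('wrist');cv2.imwrite('pics/w6.png',p)
m=orangecen(p,(240,150,400,330)).astype(np.uint8)
n,l,st,c=cv2.connectedComponentsWithStats(m)
for i in range(1,n):
  if st[i,4]>30: print(st[i],c[i],plane(ci,*c[i],86,True))
E
```

```text
16.075 [707.05 107.51 198.74] [-179.97   -0.07  -15.83] F [ 0.67 -0.21  0.47] T [ 0.01  0.02 -0.02] gap 85.2 j6 110.4 e6 -0.001
[318 179  16  31 354] [324.5 195.5] [711.5 107.6  86. ]
```

View pics/w6.png

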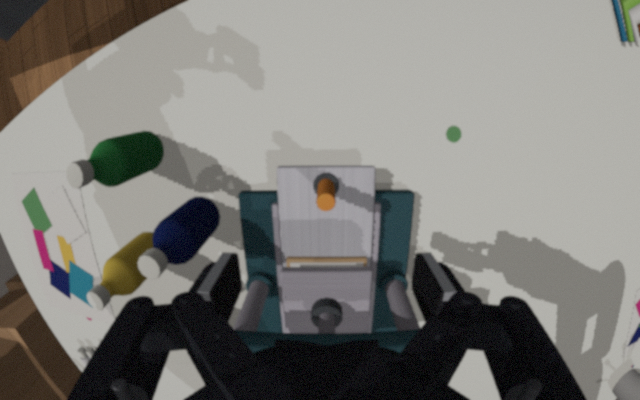

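The post top is at (326,202), in line with the jaws, and the bottle (200,230) is clear of the fingers. I descend and close.

jog_arm(
  plan=[
    [[0,0,0],[0,0,0.04],1],
    [[0,0,0],[0,0,0.08],1],
    [[0,0,0],[0,0,0.11],1],
    [[0,0,0],[0,0,0.129],1],
    [[0,0,0],[0,0,0.129],1],
    [[0,0,0],[0,0,0.129],0],
    [[0,0,0],[0,0,0.129],-1],
    [[0,0,0],[0,0,0.129],-1],
    [[0,0,0],[0,0,0.129],-1],
    [[0,0,0],[0,0,0.129],-1],
    [[0,0,0],[0,0,0.129],-1],
  ],
  force=40,
)

```text
time: 17.5
tool_pos: [707.1, 108.1, 69.1]
tcp_rot: [-179.9, -0.1, -15.8]
ft_force: [1.0, 4.5, 4.3]
finger_gap: 14.7
```

```bash
python3 st.py;  python3 - <<'E'
from h import *
p,d=snapshot('wrist');cv2.imwrite('pics/w7.png',p)
E
```

```text
17.5 [707.06 108.08  69.15] [-179.94   -0.06  -15.81] F [1.04 4.46 4.29] T [ 0.74 -0.1  -0.02] gap 14.7 j6 110.4 e6 -0.031
```

View pics/w7.png

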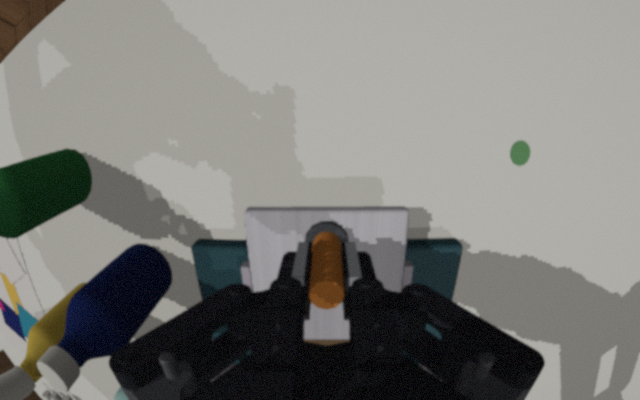

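The post (327,270) is held between the pads. Now I pull along tool +x.

jog_arm(
  plan=[
    [[0,0,0],[0.004,0,0],-1],
    [[0,0,0],[0.012,0,0],-1],
    [[0,0,0],[0.022,0,0],-1],
    [[0,0,0],[0.032,0,0],-1],
    [[0,0,0],[0.042,0,0],-1],
    [[0,0,0],[0.052,0,0],-1],
    [[0,0,0],[0.062,0,0],-1],
    [[0,0,0],[0.071,0,0],-1],
    [[0,0,0],[0.078,0,0],-1],
    [[0,0,0],[0.083,0,0],-1],
    [[0,0,0],[0.085,0,0],-1],
    [[0,0,0],[0.085,0,0],-1],
  ],
)

```text
time: 19.05
tool_pos: [788.8, 85.4, 69.1]
tcp_rot: [-179.9, -0.0, -15.8]
ft_force: [0.3, 5.3, 5.7]
finger_gap: 14.7
```

```bash
python3 st.py
```

```text
19.05 [788.8   85.35  69.15] [-179.92   -0.04  -15.79] F [0.25 5.33 5.72] T [ 0.91 -0.12  0.01] gap 14.7 j6 108.2 e6 -0.018
```

Moved about 85 mm with no stop felt yet. I feel for it in small steps.

jog_arm(
  plan=[
    [[0,0,0],[0.002,0,0],-1],
    [[0,0,0],[0.004,0,0],-1],
    [[0,0,0],[0.005,0,0],-1],
    [[0,0,0],[0.005,0,0],-1],
  ],
)

```text
time: 19.55
tool_pos: [793.4, 84.1, 69.2]
tcp_rot: [-179.9, -0.0, -15.8]
ft_force: [-0.7, 5.9, 6.6]
finger_gap: 14.8
```

```bash
python3 st.py
```

```text
19.55 [793.38  84.06  69.17] [-179.92   -0.02  -15.79] F [-0.73  5.94  6.62] T [ 0.95  0.11 -0.04] gap 14.8 j6 108.1 e6 -0.026
```

jog_arm(
  plan=[
    [[0,0,0],[0.001,0,0],-1],
    [[0,0,0],[0.002,0,0],-1],
    [[0,0,0],[0.002,0,0],-1],
  ],
)

```text
time: 19.92
tool_pos: [793.8, 84.0, 69.1]
tcp_rot: [-180.0, 0.2, -15.8]
ft_force: [-9.4, 6.9, 11.1]
finger_gap: 14.8
```

```bash
python3 st.py; python3 - <<'E'
from h import *
for n in('side','scene'):
  p,d=snapshot(n);cv2.imwrite(f'pics/{n}8.png',cv2.resize(p[130:310,230:470],None,fx=3.3,fy=3.3,interpolation=cv2.INTER_CUBIC))
E
```

```text
19.925 [793.84  83.97  69.1 ] [-179.96    0.18  -15.77] F [-9.45  6.88 11.11] T [1.08 1.34 0.01] gap 14.8 j6 108.1 e6 -0.032
```

View pics/side8.png

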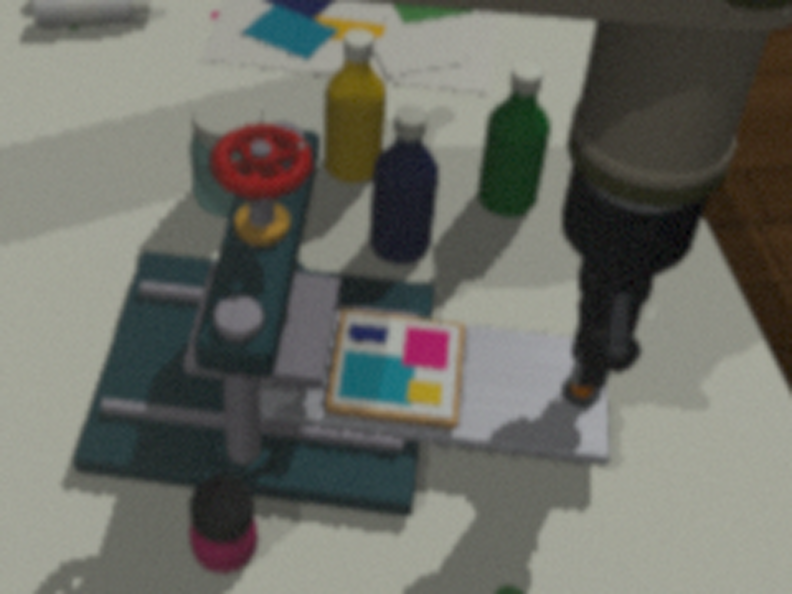

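The bed is out against its stop (force now -9 N) and the print is fully exposed. I ease back 1 mm, open and rise.

jog_arm(
  plan=[
    [[0,0,0],[-0.001,0,0],-1],
    [[0,0,0],[-0.001,0,0],0],
    [[0,0,0],[-0.001,0,0],1],
    [[0,0,0],[-0.001,0,0],1],
    [[0,0,0],[-0.001,0,0],1],
    [[0,0,0],[-0.001,0,0],1],
    [[0,0,0],[-0.001,0,-0.04],1],
    [[0,0,0],[-0.001,0,-0.09],1],
    [[0,0,0],[-0.001,0,-0.13],1],
    [[0,0,0],[-0.001,0,-0.13],1],
    [[0,0,0],[-0.001,0,-0.13],1],
  ],
)

```text
time: 21.4
tool_pos: [793.9, 82.6, 197.9]
tcp_rot: [180.0, 0.0, -15.8]
ft_force: [0.1, 0.0, -0.8]
finger_gap: 85.5
```

```bash
python3 st.py; python3 - <<'E'
from cen import *
np.set_printoptions(precision=1,suppress=True)
ci=camera_info('scene');p,d=snapshot('scene')
p0=cv2.imread('pics/scene0.png')
cv2.imwrite('pics/scene9.png',cv2.resize(p[130:330,230:500],None,fx=2.9,fy=2.9,interpolation=cv2.INTER_CUBIC))
E
```

```text
21.4 [793.92  82.58 197.93] [179.99   0.02 -15.83] F [ 0.12  0.   -0.81] T [-0.02  0.03 -0.03] gap 85.5 j6 108.1 e6 0.0
```

View pics/scene9.png

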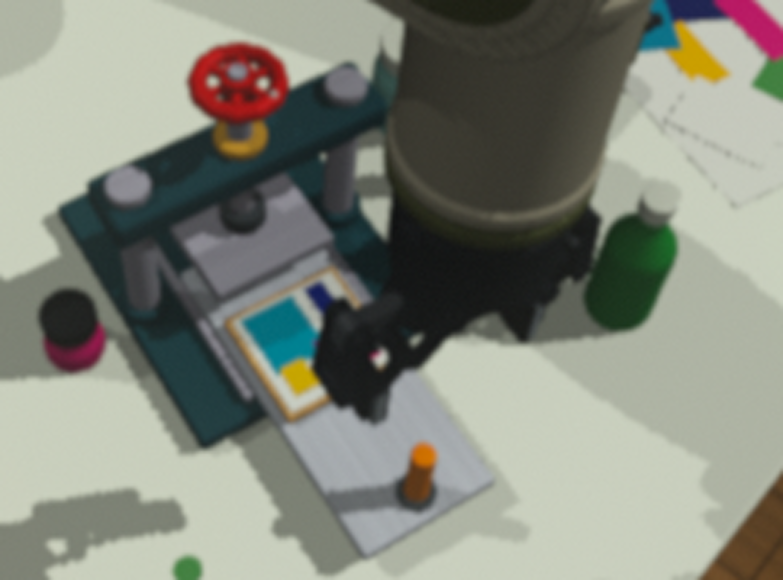

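The post stands free at (422,475), the bed is out, the wheel is up and the hand is clear. Handing in.

```bash
python3 -c "
from bench import *
print(hand_in())"
```

```text
the job is handed in; nothing more can be done
None
```

The job is handed in at 21.4 s of the 72 s allowed: the screw is up against its top stop and the bed is out. `hand_in()` gives no verdict, so this rests on my own readings.

- **Screw:** I gripped the red wheel across its rim with 25 N and turned it about 149° anticlockwise, letting the hand rise 12 mm with it. My readings between steps stayed under 3 N vertically. Torque held at 0.2–0.3 N m, then climbed to about 0.45 N m at the stop, so I eased the twist off before letting go. At the stop the wrist sensor read 0.47 N m and the last joint's torque read 0.62 N m. They disagree, but both are below the 0.75 N m limit.
- **Bed:** I then drew it out by the orange post. The hand moved about 90 mm before the force rose to about 9 N at the stop. I eased back 1 mm and let go.
- **Last checks:** After I let go and rose, the wrist force was about zero and the hand was clear of everything. The final scene view shows the post out, the platen raised and the ink pot standing. The arm hid the bottle and most of the jar in that view. I last saw both upright, with no visible shift, in the side view at the end of the pull.

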